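# Block out an instrument case for transport

## Robot

A 6-joint arm with a two-finger parallel gripper is mounted at the origin on the work surface. World frame = base frame: x ahead of the robot, y to its left, z up, the work surface at z = 0. Lengths are in mm, angles in rad, forces in N, time in s.
With the tool pointing down it reaches from about 275 to 825 mm from the base axis. Payload 4.9 kg.
Tool frame: the origin (TCP) lies on the centre line of the jaws, within the pads' length; the fingertips stand 8 mm ahead of it and the grasp point (between the pads) lies 11 mm behind it (manip.tip_extent is the distance from the TCP to the fingertips, in mm); z points along the fingers, y is the line along which they close (so a half turn about z gives the same grasp; the last joint's range is limited). The gripper opens to 85 mm and grips with 20 to 120 N. Pads are 22 mm wide; open, the fingers measure 114 mm over their backs; the gripper's body (76 mm by 85 mm) begins 54 mm behind the grasp point. The pads swing forward as they close: fully open they stand 13 mm farther back than shut.
Start: joints at [-1.323, 0.326, -0.193, 1.052, 0, 1.437], TCP at [204.938, -510.411, 239.281] pointing down, gripper open.
Joint ranges: [-2.65, 2.65], [-0.97, 1.79], [-1.3, 1.35], [-1.93, 2.1], [-1.47, 1.37], [-3.14, 3.14]. Speed limits (rad/s): [2.57, 2.57, 3.14, 3.14, 3.14, 3.14].

## Interface

Orientations are given as a rotation vector (axis times angle).
In Python, from workcell import manip, imaging gives the robot as it stands. Calls block until the motion is done:
- manip.move_to(position, orientation): joint-space move of the TCP to a pose.
- manip.line_to(position, velocity=150, frame=None): straight line of the TCP; frame=None keeps the orientation; velocity is the mean speed in mm/s.
- manip.goto_joints(angles): joint-space move.
- manip.set_gripper(opening): finger opening in mm; the grip force is fixed at half the most; returns when the fingers have stopped.
- manip.pause(seconds).
- manip.solve_ik(position, orientation): joint angles nearest the present ones, or None.
- manip.get_obs(): the state.
- imaging.get_image(name): name is "scene" or "top"; returns the picture (480x640x3 uint8, red, green, blue); there is no depth.
- imaging.camera_params(name): a dict with "vfov" (degrees; the focal length in pixels is half the picture's height over the tangent of half this angle, whatever the lens; pixels are square), "cx", "cy" (the principal point, pixels), "k1" (the pictures are not rectified: a ray, as slopes to the right and down, at radius r is drawn at 1 + k1 r^2 times it, then the intrinsics apply), "pose" (4x4, takes a point from camera to world coordinates). Camera axes: x right, y up, looking along -z (the intrinsics and any distortion apply to the point x, -y, -z); pixel columns grow to the right and rows downward; lengths in mm; the calibration is good to about 2 mm. A picture is of the moment at which its call begins. camera_params takes no time and is no camera call.
A pose or a line that the arm cannot do raises manip.PlanningError and nothing moves.
- manip.close_job(): hands the job in; it is judged then, once.
The state is a dict: "clock": time; "joint_pos": joint angles; "joint_vel": joint speeds; "joint_torque": joint torques, N m; "eef_pos": TCP position; "tcp_rot": TCP orientation; "force": force on the tool from outside, world axes, zero at the start; "moment": the same for the moment, N m; "finger_gap": finger opening in mm; "grasp_force": force on a finger pad.
Only numpy, scipy, OpenCV 4.12 (cv2) and the standard library are available. Lean on these libraries where they do the work, as an engineer would, in place of code of your own. Each camera call takes 0.05 s, during which the arm holds its last target. There are 200 camera calls.

## Task

Fill the leftover gaps in the open aluminium instrument case with the three foam blocks (yellow, orange and blue) so that the tube cassette and the photometer packed in it can no longer shift: every block must stand upright, square to the case and right down on the case floor, with cassette and photometer still flat on the floor too. Leave the reagent bottle, the jar and the beaker standing where they are, and let go of everything at the end.

Things in the scene. Friction and masses are not known exactly. Their poses are not given: they have to be found in the camera images.
- case: open aluminium case, fixed. Origin: centre of the underside of its lower half; z up, x across its inner width (130 mm), y along its inner length (261 mm). Walls 6 mm thick, inner floor 8 mm and rim 53 mm above the origin. Cassette and photometer stand in a row along y, in either order, leaving three gaps, each across the full width
- case_floor (a point): centre of the case's inner floor, axes as the case's. Gaps along y: about 27 mm between the cassette and its end wall, about 39 mm between the photometer and its end wall, about 51 mm between the two. The blocks are 5 mm thinner than these: 22, 34 and 46 mm
- case_lid (a point): the case's lid, laid right open and flat on the bench on the +x side: a fixed tray 142 x 273 mm, 53 mm high. Point: centre of its underside
- cassette: white tube cassette with seven yellow-to-red tubes lying on top, loose in the case, 122 mm (x) by 84 mm (y) by 55 mm high, about 0.6 kg. Origin: centre of its underside; z up, axes along the case's
- photometer: grey-blue photometer with a black round eyepiece, loose in the case, 122 mm (x) by 60 mm (y) by 55 mm high, about 0.7 kg. Origin: centre of its underside; z up, axes along the case's
- narrow_center (a point): centre of the yellow rigid foam block: 120 mm long (x), 22 mm thick (y), 95 mm tall (z, from foot to top), about 60 g. The lowest 10 mm is a stepped foot, up to 3 mm slimmer on each side, as a lead-in. It goes into the case on this foot, length across the width, and stands 40 mm above cassette and photometer. At first in the sloped rack, z axis leaning 30 degrees
- medium_center (a point): centre of the orange rigid foam block: as the yellow one (120 mm long in x, 95 mm tall in z, same foot) but 34 mm thick (y), about 80 g. At the start in the sloped rack, z axis 30 degrees from vertical. Which block is in which rack bay varies
- wide_center (a point): centre of the blue rigid foam block: as the yellow one (120 mm long in x, 95 mm tall in z, same foot) but 46 mm thick (y), about 100 g. At the start it stands upright on the bench between rack and case, in front of the reagent bottle or beyond it
- rack: sloped white rack, fixed, 180 mm wide (y), origin at bench level under its middle. Its floor, 144 mm long, rises at 30 degrees towards +x (away from the robot) from 22 to 94 mm, with an 18 mm lip at the low end and 30 mm partitions at both sides and in the middle. The two blocks stand square on it, tops leaning 30 degrees towards the robot, 43 mm either side of the middle
- reagent: bystander: amber glass bottle with a white cap, 64 mm diameter, about 170 mm tall, between rack and case; origin: centre of its underside
- jar: bystander: clear jar with a white lid, 64 mm diameter, 90 mm tall, on the robot's side of the case; origin: centre of its underside
- beaker: bystander: clear glass beaker, 72 mm diameter, 95 mm tall, on the robot's side of the rack; origin: centre of its underside
Mind the look-alikes: they are no part of the job. Of the things that look like the part that bears narrow_center, the larger one is meant. Several things look just like the part that bears wide_center: the one meant starts farthest to the robot's left.

How it is judged (in metres and radians):
At the end, for the whole second after the job is handed in: Each of the three blocks stands inside the lower half of the case on its floor (centre less than 5 mm above its seated height), upright within 4.5 degrees and lengthways across the case within 4.5 degrees; cassette and photometer lie on the case floor within 4 mm and 4 degrees; all five are at rest (x of narrow_center in the frame of case between -0.065 and 0.065 m and y of narrow_center in the frame of case between -0.1305 and 0.1305 m and z of narrow_center in the frame of case between 0.0505 and 0.0605 m and angle between each of narrow_center, medium_center, wide_center's own z axis and vertical below 0.08 rad and angle between the x axis of each of narrow_center, medium_center, wide_center and the x axis of case, either way round below 0.08 rad and linear speed of each of narrow, medium, wide, cassette, photometer below 0.02 m/s and x of medium_center in the frame of case between -0.065 and 0.065 m and y of medium_center in the frame of case between -0.1305 and 0.1305 m and z of medium_center in the frame of case between 0.0505 and 0.0605 m and x of wide_center in the frame of case between -0.065 and 0.065 m and y of wide_center in the frame of case between -0.1305 and 0.1305 m and z of wide_center in the frame of case between 0.0505 and 0.0605 m and x of cassette in the frame of case between -0.065 and 0.065 m and y of cassette in the frame of case between -0.1305 and 0.1305 m and z of cassette in the frame of case between 0.004 and 0.012 m and angle between each of cassette, photometer's own z axis and vertical below 0.07 rad and x of photometer in the frame of case between -0.065 and 0.065 m and y of photometer in the frame of case between -0.1305 and 0.1305 m and z of photometer in the frame of case between 0.004 and 0.012 m); the robot touches nothing.
It fails at once if the reagent is shoved more than 25 mm or tipped over (distance of reagent from where it was at the start of the episode above 0.025 m or angle between reagent's own z axis and vertical above 0.35 rad).
It fails at once if the jar is shoved more than 25 mm or tipped over (distance of jar from where it was at the start of the episode above 0.025 m or angle between jar's own z axis and vertical above 0.35 rad).
It fails at once if the beaker is shoved more than 25 mm or tipped over (distance of beaker from where it was at the start of the episode above 0.025 m or angle between beaker's own z axis and vertical above 0.35 rad).
It also fails if it takes over 72 s, if anything falls off the work surface, if the arm or the gripper's body presses on something with over 40 N, if the wrist force passes 120 N, or if a joint passes its speed limit or range.

## Working session

There is one attempt and no reset: what is moved stays moved. The work goes in short steps, each a Python script; the robot and the scene stay as the last script left them, time stands still between calls to the robot, and variables do not carry over. Pictures are saved under pics/ and viewed, at most 10 in all, crops included, and the job is handed in when it is done.

```bash
mkdir -p pics
python3 - <<'E'
from workcell import manip, imaging
import cv2
for n in("scene","top"):
    cv2.imwrite(f"pics/{n}0.png",imaging.get_image(n)[:,:,::-1]); p=imaging.camera_params(n); print(n,p)
print(manip.get_obs(), manip.tip_extent)
E
```

```text
scene {'vfov': 49.793399560010634, 'cx': 328.6962763510852, 'cy': 240.52491021128614, 'k1': -0.033752712975917386, 'pose': array([[-6.61457637e-03, -6.19002089e-01,  7.85361484e-01,
         1.53824394e+03],
       [ 9.99793734e-01,  1.09878002e-02,  1.70809029e-02,
        -6.80062933e+01],
       [-1.92025096e-02,  7.85312474e-01,  6.18801731e-01,
         8.48801908e+02],
       [ 0.00000000e+00,  0.00000000e+00,  0.00000000e+00,
         1.00000000e+00]])}
top {'vfov': 44.32329014178111, 'cx': 308.5479036059185, 'cy': 231.97028802738288, 'k1': 0.026237418771261824, 'pose': array([[-2.77345341e-02,  9.96459603e-01, -7.93665864e-02,
         4.34610218e+02],
       [-9.99609985e-01, -2.79063293e-02, -1.05601839e-03,
        -1.12049083e+02],
       [-3.26710976e-03,  7.93063440e-02,  9.96844938e-01,
         1.50497455e+03],
       [ 0.00000000e+00,  0.00000000e+00,  0.00000000e+00,
         1.00000000e+00]])}
{'clock': 0.1, 'joint_pos': array([-1.32320860e+00,  3.26877228e-01, -1.93470286e-01,  1.05202340e+00,
       -3.54715950e-05,  1.43660685e+00]), 'joint_vel': array([ 1.77005998e-03, -1.35809184e-04,  1.87895902e-03,  6.83246210e-05,
        3.25918945e-04, -1.47377519e-04]), 'joint_torque': array([ 5.38415534e-04, -4.44239581e+01,  2.63037640e+01,  7.91849743e-03,
       -8.21392405e-05,  1.81059562e-05]), 'eef_pos': array([ 204.79310401, -509.89827939,  238.58123909]), 'tcp_rot': array([-3.08298730e+00, -5.95761025e-01,  1.95693731e-04]), 'force': array([-0.19902245, -0.46277481,  0.17803006]), 'moment': array([-0.01198589, -0.0139609 , -0.01689267]), 'grasp_force': 0.0, 'finger_gap': 85.65513531537273} 8.0
```

View pics/scene0.png

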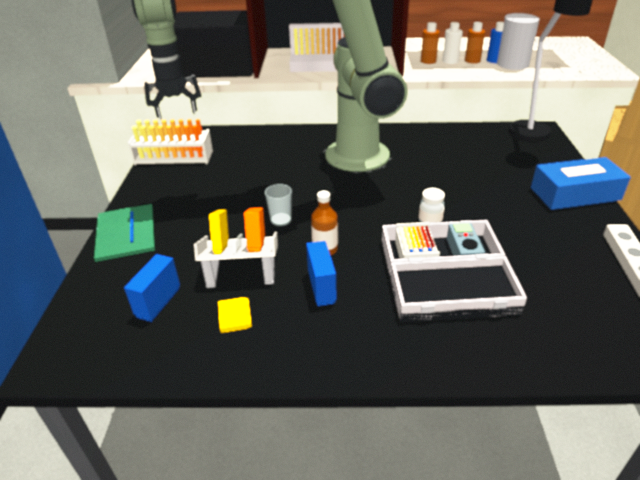

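View pics/top0.png

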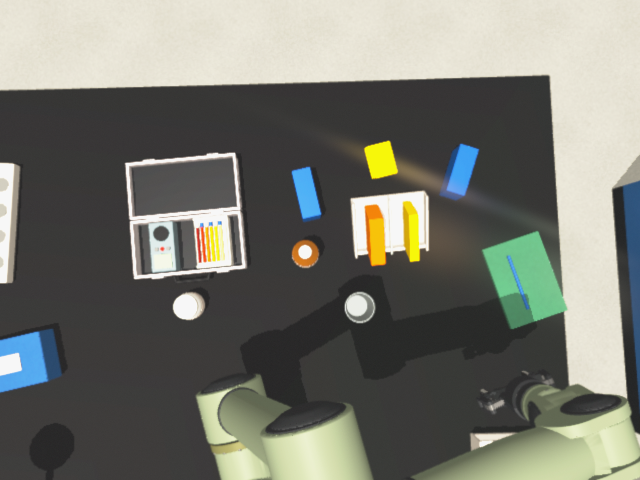

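The scene view has two blue blocks, at (321,272) and (153,287), and the blue tissue box at (580,183). In the top view the blocks are at (307,193) and (461,171), with the box at (30,360).
- **wide:** +y is image-left in the top view. The tissue box is a different size and carries a label, so the match should be top (307,193), which lies between rack and case.
- **narrow:** the candidates are the rack block at top (412,232) and the small yellow block on the bench at (380,160). The larger one is in the rack.

I'll confirm both in one crop.

```bash
cat > h.py <<'E'
from workcell import manip, imaging
import cv2, numpy as np
from scipy.spatial.transform import Rotation as R
def cam(n):
    p=imaging.camera_params(n); f=240/np.tan(np.radians(p['vfov']/2))
    return p,f
def ray(n,uv):
    p,f=cam(n); s=np.array([(uv[0]-p['cx'])/f,(uv[1]-p['cy'])/f]); t=s.copy()
    for _ in range(20): t=s/(1+p['k1']*(t@t))
    T=p['pose']; return T[:3,3], T[:3,:3]@np.array([t[0],-t[1],-1])
def on(n,uv,z):
    o,d=ray(n,uv); return (o+d*(z-o[2])/d[2])
def proj(n,P):
    p,f=cam(n);T=p['pose']; c=T[:3,:3].T@(np.asarray(P,float)-T[:3,3]); t=np.array([c[0],-c[1]])/-c[2]
    t=t*(1+p['k1']*(t@t)); return t*f+[p['cx'],p['cy']]
def quad(m):
    c=max(cv2.findContours(m,cv2.RETR_EXTERNAL,cv2.CHAIN_APPROX_NONE)[0],key=cv2.contourArea)
    return c
E
python3 - <<'E'
from h import *
t=cv2.imread("pics/top0.png"); s=cv2.imread("pics/scene0.png")
def crop(i,x,y,w,h,k): return cv2.resize(i[y:y+h,x:x+w],None,fx=k,fy=k,interpolation=cv2.INTER_CUBIC)
a=crop(t,285,130,200,140,4); b=crop(t,120,145,133,140,3); c=crop(s,375,205,133,110,3)
out=np.zeros((600,800,3),np.uint8)
a=cv2.resize(a,(400,280)); out[:280,:400]=a; b=crop(t,122,205,130,75,3.07); out[:b.shape[0],400:400+b.shape[1]]=b
c=crop(s,375,210,155,110,2.58); out[300:300+c.shape[0],:c.shape[1]]=c
d=crop(s,185,185,160,130,2.5); out[270:270+d.shape[0],400:400+d.shape[1]]=d
cv2.imwrite("pics/crop1.png",out)
h=cv2.cvtColor(t,cv2.COLOR_BGR2HSV)
for nm,box,lo,hi in [("blue",(285,150,45,80),(105,120,40),(125,255,255)),("yel",(395,190,30,80),(24,120,40),(34,255,255)),("org",(360,195,30,80),(8,150,40),(20,255,255))]:
    x,y,w,hh=box; m=cv2.inRange(h[y:y+hh,x:x+w],lo,hi); cc=quad(m)+[x,y]
    print(nm,cv2.contourArea(cc),cv2.approxPolyDP(cv2.convexHull(cc),2,True)[:,0].tolist())
    v=h[y:y+hh,x:x+w,2][m>0]; print(np.histogram(v,8))
# photometer/cassette top edges along the row through middle of case
for r in (235,245,255): print(r,t[r,128:248].astype(int).sum(1).tolist())
E
```

```text
blue 1019.0 [[308, 166], [321, 214], [319, 218], [303, 221], [291, 172]]
(array([ 7, 43, 53, 34, 16, 14, 18, 51]), array([ 80.  , 100.25, 120.5 , 140.75, 161.  , 181.25, 201.5 , 221.75,
       242.  ]))
yel 550.5 [[405, 201], [409, 201], [417, 213], [419, 260], [410, 261], [403, 204]]
(array([  2,   1,   0,   1,  11,  38,  11, 556]), array([172.   , 181.375, 190.75 , 200.125, 209.5  , 218.875, 228.25 ,
       237.625, 247.   ]))
org 295.5 [[377, 205], [383, 219], [385, 263], [371, 265], [367, 249], [365, 206]]
(array([  8,   1,   5,   1,   5,  81,  57, 241]), array([125.  , 140.25, 155.5 , 170.75, 186.  , 201.25, 216.5 , 231.75,
       247.  ]))
235 [172, 193, 396, 714, 741, 739, 520, 422, 422, 420, 362, 201, 165, 207, 259, 263, 268, 266, 267, 270, 311, 499, 679, 691, 660, 471, 267, 229, 230, 231, 233, 234, 233, 232, 233, 232, 231, 234, 232, 259, 438, 682, 699, 699, 683, 521, 319, 289, 284, 267, 184, 166, 169, 194, 269, 276, 274, 277, 277, 278, 277, 279, 280, 278, 279, 295, 507, 737, 653, 380, 290, 554, 741, 535, 356, 377, 527, 651, 448, 429, 495, 693, 578, 503, 489, 600, 713, 569, 5
[... 668 characters left out ...]
 741, 567, 433, 280, 186, 176, 199, 280, 289, 289, 288, 485, 741, 741, 561, 401, 225, 133, 119]
255 [169, 169, 171, 309, 697, 741, 737, 525, 419, 415, 416, 379, 271, 178, 169, 212, 268, 276, 277, 280, 277, 291, 411, 619, 695, 709, 721, 723, 723, 722, 718, 719, 723, 723, 723, 723, 723, 724, 724, 724, 724, 724, 717, 670, 702, 699, 638, 378, 292, 284, 277, 226, 177, 173, 199, 281, 288, 288, 288, 288, 294, 290, 289, 291, 292, 291, 291, 307, 562, 741, 523, 329, 315, 522, 694, 445, 328, 437, 658, 574, 463, 425, 575, 728, 556, 502, 482, 637, 663, 552, 504, 578, 702, 677, 699, 652, 646, 735, 738, 737, 724, 741, 739, 554, 434, 257, 182, 193, 286, 295, 296, 298, 309, 520, 741, 741, 560, 399, 223, 132]
```

View pics/crop1.png

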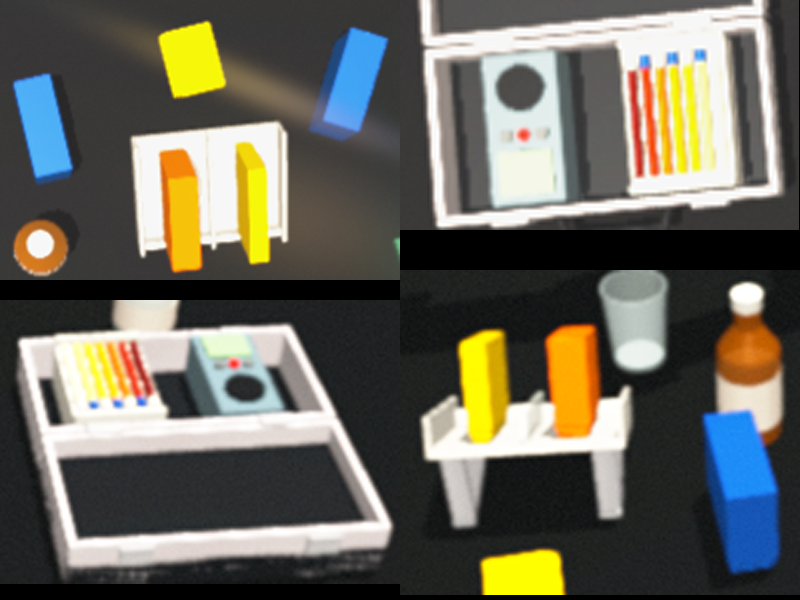

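The crop confirms both choices. The wide block is at top (307,193): same shape as the other blue block, farther to the robot's left, and between rack and case beyond the bottle. The narrow block is the tall yellow one in the rack at top (412,232), clearly bigger than the bench block at (380,160). In the case the photometer is on the +y side and the cassette on the −y side.

Run:
```python
from h import *
np.set_printoptions(precision=1,suppress=True)
t=cv2.imread("pics/top0.png"); s=cv2.imread("pics/scene0.png")
rows={235:[5.75,20.9,45.2,66.0,100.9,111.1],255:[6.75,22.4,46.65,67.8,102.85,113.0]}
for r,v in rows.items():
    print(r,[on("top",(128+c,r),z)[:2] for c,z in zip(v,[53,63,63,63,63,53])])
P=[on("top",q,95) for q in [(291.7,170),(309.5,166.5),(321,215),(303,220)]]
print("blue",np.array(P),np.mean(P,0))
for n,q,z in [("reagent",(305,253),160),("jar",(188,306),90),("beaker",(360,307),95)]: print(n,on("top",q,z))
g=t.astype(int).sum(2)
for c in (140,185,233): print(c,'rows205-285',g[205:285,c].tolist())
for c in (368,374,380,414): print(c,[(r,*t[r,c][1:]) for r in range(198,270,1) if abs(int(t[r,c,1])-int(t[r-1,c,1]))+abs(int(t[r,c,2])-int(t[r-1,c,2]))>12])
hs=cv2.cvtColor(s,cv2.COLOR_BGR2HSV)
for nm,box,lo,hi in [("yel",(205,200,28,60),(22,120,40),(34,255,255)),("org",(238,200,30,60),(6,150,40),(20,255,255)),("blue",(300,235,42,75),(105,120,30),(125,255,255))]:
    x,y,w,h=box; m=cv2.inRange(hs[y:y+h,x:x+w],lo,hi); print(nm,cv2.approxPolyDP(cv2.convexHull(quad(m)+[x,y]),1,True)[:,0].tolist())
for c in (217,222,225,250,256,261): print(c,[(r,*s[r,c][1:]) for r in range(204,258) if abs(int(s[r,c,1])-int(s[r-1,c,1]))+abs(int(s[r,c,2])-int(s[r-1,c,2]))>12])
# rack corners, white mask in top
m=cv2.inRange(t[185:265,345:435],(180,180,180),(255,255,255)); print("rack",cv2.approxPolyDP(cv2.convexHull(quad(m)+[345,185]),2,True)[:,0].tolist())
```

```text
235 [array([554.8, 320.9]), array([552.9, 280.9]), array([551.3, 221.5]), array([549.8, 170.6]), array([547.4,  85.1]), array([547.5,  61.2])]
255 [array([505.4, 318.6]), array([503.8, 277.5]), array([502.1, 218.4]), array([500.6, 166.8]), array([498.2,  81.1]), array([498. ,  57.5])]
blue [[ 698.4  -74.    95. ]
 [ 705.8 -117.3   95. ]
 [ 587.  -141.6   95. ]
 [ 576.1  -98.    95. ]] [ 641.8 -107.7   95. ]
reagent [ 493.8 -101.2  160. ]
jar [378.4 181.5  90. ]
beaker [ 364.8 -227.7   95. ]
140 rows205-285 [250, 253, 252, 251, 252, 249, 254, 250, 255, 249, 378, 732, 741, 731, 569, 734, 741, 731, 551, 414, 282, 193, 168, 168, 166, 167, 164, 168, 168, 167, 165, 171, 167, 169, 172, 179, 178, 179, 184, 188, 190, 196, 200, 200, 219, 233, 236, 252, 269, 271, 271, 293, 310, 314, 332, 349, 352, 354, 357, 362, 362, 371, 375, 374, 375, 380, 390, 392, 398, 474, 724, 741, 738, 570, 246, 175, 174, 175, 169, 171]
185 rows205-285 [262, 264, 263, 263, 261, 268, 410, 727, 741, 732, 555, 727, 741, 732, 553, 414, 303, 272, 273, 271, 273, 273, 272, 271, 272, 274, 275, 276, 275, 276, 277, 276, 278, 278, 
[... 3721 characters left out ...]
p.uint8(229), np.uint8(253)), (253, np.uint8(252), np.uint8(253)), (257, np.uint8(189), np.uint8(200))]
261 [(206, np.uint8(33), np.uint8(72)), (207, np.uint8(79), np.uint8(193)), (208, np.uint8(114), np.uint8(252)), (210, np.uint8(100), np.uint8(234)), (211, np.uint8(89), np.uint8(216)), (242, np.uint8(121), np.uint8(248)), (247, np.uint8(140), np.uint8(241)), (248, np.uint8(172), np.uint8(243)), (249, np.uint8(190), np.uint8(242)), (250, np.uint8(218), np.uint8(243)), (251, np.uint8(243), np.uint8(249)), (252, np.uint8(252), np.uint8(253)), (256, np.uint8(243), np.uint8(247)), (257, np.uint8(175), np.uint8(180))]
rack [[424, 192], [427, 196], [428, 212], [427, 250], [355, 256], [351, 199]]
```

Run:
```python
from h import *
np.set_printoptions(precision=1,suppress=True)
N=[on("top",q,53) for q in [(140,274.4),(185,270.4),(233,265.5)]]
F=[on("top",q,53) for q in [(140,223),(185,218.9),(233,213.9)]]
print(np.array(N)[:,:2],np.array(F)[:,:2])
for nm,hi,lo,sh in [("org",(376,219.3),(378,264.4),(254,209.5)),("yel",(412.3,213.7),(414.6,261),(214.5,212.5))]:
    for s0 in (60,72):
        zc=104.3+s0/2; H=on("top",hi,zc+30);L=on("top",lo,zc-30); d=H-L
        print(nm,s0,H,L,(H+L)/2,"len",np.linalg.norm(d),np.degrees(np.arctan2(d[1],d[0])))
    (o1,d1),(o2,d2)=ray("top",hi),ray("scene",sh)
    ab=np.linalg.lstsq(np.stack([d1,-d2],1),o2-o1,rcond=None)[0]; print("tri",o1+ab[0]*d1,o2+ab[1]*d2)
# rack end edge: far edge midpoint floor z=94, partition tops
print([on("top",q,94) for q in [(352,199),(427,192.5)]])
print([on("top",q,z) for q in [(356,256),(427,250)] for z in (22,38)])
def Rt(yaw,tilt=0):
    z=R.from_euler('z',yaw,degrees=True).as_matrix()@np.array([np.sin(np.radians(tilt)),0,-np.cos(np.radians(tilt))])
    y=np.array([np.sin(np.radians(yaw)),-np.cos(np.radians(yaw)),0]); return R.from_matrix(np.stack([np.cross(y,z),y,z],1))
for nm,p,y,t in [("blue",(642,-108,78),11,0),("org",(495,-270,125),5,30),("case",(526,194,300),4,0)]:
  for f in (0,180):
    r=Rt(y,t)
    if f: r=r*R.from_euler('z',180,degrees=True)
    print(nm,f,manip.solve_ik(list(p),list(r.as_rotvec())))
```

```text
[[457.4 306. ]
 [464.  195.7]
 [472.7  77.6]] [[584.1 305.4]
 [591.2 194.3]
 [600.4  75.4]]
org 60 [ 566.1 -265.5  164.3] [ 464.4 -273.1  104.3] [ 515.2 -269.3  134.3] len 118.32331621873708 4.2945541338404505
org 72 [ 565.5 -264.8  170.3] [ 464.2 -272.4  110.3] [ 514.9 -268.6  140.3] len 117.92726429887249 4.312173400385432
tri [ 565.  -264.2  175.2] [ 564.4 -258.8  174.5]
yel 60 [ 576.6 -348.8  164.3] [ 470.  -360.1  104.3] [ 523.3 -354.4  134.3] len 122.7907048661934 6.06727086963715
yel 72 [ 575.9 -347.7  170.3] [ 469.9 -359.   110.3] [ 522.9 -353.4  140.3] len 122.37110860045873 6.093058825188109
tri [ 575.4 -346.8  175.1] [ 575.6 -347.9  175.3]
[array([ 623.8, -217.5,   94. ]), array([ 634.4, -398.6,   94. ])]
[array([ 488.7, -228.1,   22. ]), array([ 488.1, -226.9,   38. ]), array([ 498.9, -406.9,   22. ]), array([ 498.2, -403.7,   38. ])]
blue 0 [-0.3  0.6 -0.1  0.8  0.   2.7]
blue 180 [-0.3  0.6 -0.1  0.8  0.  -0.5]
org 0 [-0.8  0.3 -0.8  0.2  0.4  2.3]
org 180 [-0.8  0.3 -0.8  0.2  0.4 -0.9]
case 0 [ 0.2  0.3 -0.1  1.2  0.  -3. ]
case 180 [ 0.2  0.3 -0.1  1.2  0.   0.2]
```

```bash
cat >> h.py <<'E'
def Rt(yaw,tilt=0):
    a,b=np.radians(yaw),np.radians(tilt)
    z=np.array([np.sin(b)*np.cos(a),np.sin(b)*np.sin(a),-np.cos(b)]); y=np.array([-np.sin(a),np.cos(a),0])
    return R.from_matrix(np.stack([np.cross(y,z),y,z],1))
CY=3.9; C=np.array([528,189.6])
def case_xy(u,v):
    a=np.radians(CY); return C+u*np.array([np.cos(a),np.sin(a)])+v*np.array([-np.sin(a),np.cos(a)])
def pick(top,yaw,tilt,thick,depth=22):
    r=Rt(yaw,tilt); a=r.as_matrix()[:,2]; top=np.array(top,float)
    manip.set_gripper(min(85,thick+30))
    manip.move_to(list(top-a*70),list(r.as_rotvec()))
    manip.line_to(list(top+a*depth),velocity=120)
    manip.set_gripper(0); o=manip.get_obs(); print("grip",o['finger_gap'],o['grasp_force'],o['clock'])
    if tilt: manip.line_to(list(top-a*60),velocity=200)
    p=manip.get_obs()['eef_pos']; manip.line_to([p[0],p[1],310],velocity=300)
def hover(v,u=0,z=300):
    p=case_xy(u,v); manip.move_to([p[0],p[1],z],list(Rt(CY).as_rotvec())); manip.line_to([p[0],p[1],150],velocity=250)
    o=manip.get_obs(); print("hover",o['finger_gap'],o['force'].round(1),o['clock'])
def descend(v,u=0,z0=140,z1=80,step=5,fmax=12):
    p=case_xy(u,v); b=manip.get_obs()['force']
    for z in np.arange(z0,z1-.1,-step):
        manip.line_to([p[0],p[1],float(z)],velocity=60); f=manip.get_obs()['force']-b
        if abs(f).max()>3: print(round(float(z),1),f.round(1))
        if f[2]>fmax: break
    print("end",manip.get_obs()['eef_pos'].round(1),manip.get_obs()['clock'])
def snap(name,n="scene",box=(370,180,165,125),k=4):
    x,y,w,h=box; i=imaging.get_image(n)[:,:,::-1][y:y+h,x:x+w]; cv2.imwrite("pics/"+name+".png",cv2.resize(i,None,fx=k,fy=k,interpolation=cv2.INTER_CUBIC))
E
python3 - <<'E'
from h import *
pick((515,-268.8,140),4.5,30,34)
hover(110.3)
a=imaging.get_image("scene")[:,:,::-1]; b=imaging.get_image("top")[:,:,::-1]
o=np.hstack([cv2.resize(a[130:330,340:540],(400,400)),cv2.resize(b[160:320,110:270],(400,400))]); cv2.imwrite("pics/hov1.png",o)
E
```

```text
grip 32.887744569323175 59.77250933647156 3.7417
hover 33.34148659684888 [ 0.1  0.1 -0.6] 7.65
```

View pics/hov1.png

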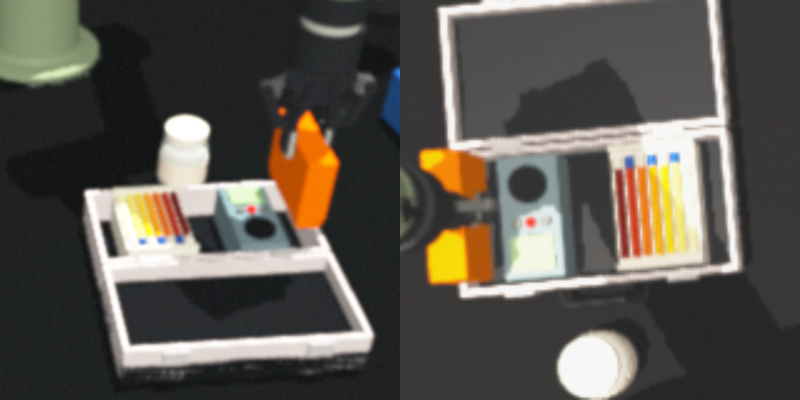

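Run:
```python
from h import *
np.set_printoptions(suppress=True,precision=1)
for q in [(291,220),(290,272.5)]: print(on("top",q,172))
t=imaging.get_image("top"); h=cv2.cvtColor(t,cv2.COLOR_RGB2HSV)[200:290,110:160]
m=cv2.inRange(h,(6,150,60),(22,255,255)); ys,xs=np.nonzero(m); print(xs.min()+110,xs.max()+110,ys.min()+200,ys.max()+200)
print(cv2.approxPolyDP(cv2.convexHull(np.stack([xs+110,ys+200],1).astype(np.int32)),1.5,True)[:,0].tolist())
for q in [(121,220),(123,273)]: print(on("top",q,172))
```

```text
[569.1 -71.5 172. ]
[450.2 -66.2 172. ]
118 146 219 273
[[145, 272], [121, 272], [119, 219], [128, 219], [143, 225]]
[579.9 314.1 172. ]
[459.7 309.8 172. ]
```

Run:
```python
from h import *
descend(110.3)
snap("ins1")
```

```text
80.0 [-4.3 -3.2 17.2]
end [521.4 299.5  82.6] 11.1167
```

View pics/ins1.png

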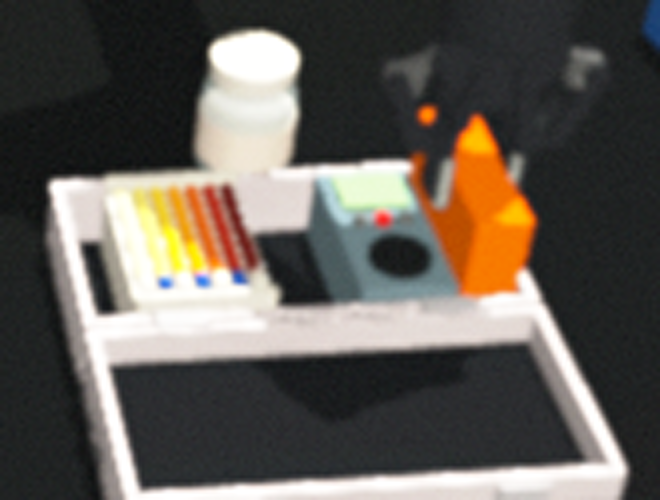

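The medium block met the floor at TCP z≈82, against 81 expected, and it looks square in the +y gap. I'll release it and fetch the narrow one.

```bash
cat >> h.py <<'E'
def release(g):
    manip.set_gripper(g); p=manip.get_obs()['eef_pos']; manip.line_to([p[0],p[1],300],velocity=250)
E
python3 - <<'E'
from h import *
release(50)
pick((523,-353.8,141),4.7,30,22)
hover(-118)
np.set_printoptions(suppress=True,precision=1)
t=imaging.get_image("top"); h=cv2.cvtColor(t,cv2.COLOR_RGB2HSV)[195:290,200:270]
m=cv2.inRange(h,(23,130,60),(34,255,255)); n,l,s,c=cv2.connectedComponentsWithStats(m); print(s,case_xy(0,-118))
a=imaging.get_image("scene")[:,:,::-1]; b=t[:,:,::-1]
o=np.hstack([cv2.resize(a[130:330,340:540],(400,400)),cv2.resize(b[160:320,110:270],(400,400))]); cv2.imwrite("pics/hov2.png",o)
E
```

```text
grip 21.253848013123417 59.32971775531769 16.3833
hover 21.023379978189652 [-0.5 -0.  -1.2] 19.8167
[[   0    0   70   95 6373]
 [  30   17    7   10   33]
 [  25   47   15   23  244]] [536.   71.9]
```

View pics/hov2.png

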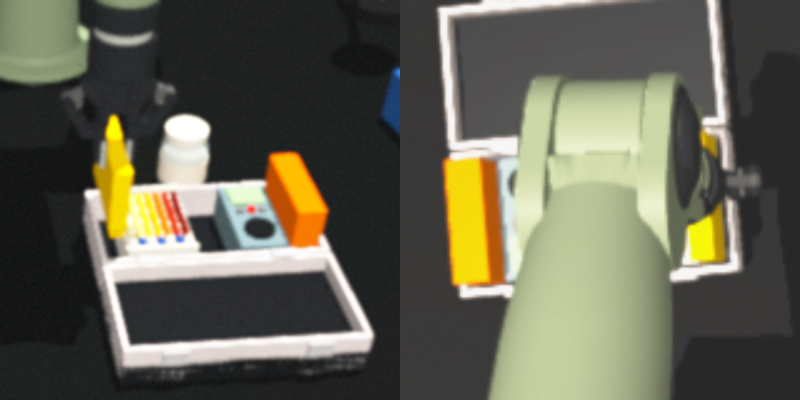

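The medium block stands square in its gap. The narrow block is held upright over the cassette-side gap, but its top-view ends (rows 212–264) put it about 5 mm towards −x. I'll correct by +4 mm while inserting.

Run:
```python
from h import *
print(on("top",(240,212.3),173),on("top",(239,264.7),173))
descend(-118,u=4)
snap("ins2")
```

```text
[589.87116821  43.91638869 173.        ] [470.95957866  48.36711062 173.        ]
80.0 [-5.6 -1.5 19.3]
end [541.1  71.6  82.5] 23.25
```

View pics/ins2.png

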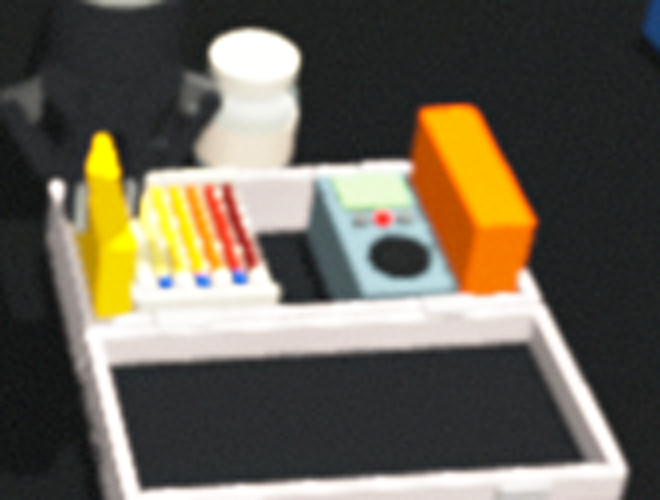

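The narrow block is also down on the floor. I'll release it, fetch the wide block, and re-measure the middle gap from the top view.

Run:
```python
from h import *
release(38)
pick((642,-108,95),11.3,0,46)
t=imaging.get_image("top"); b=t[:,:,::-1]; g=t.astype(np.float32).sum(2)
cv2.imwrite("pics/mid.png",np.hstack([cv2.resize(b[190:290,110:260],(800,533),interpolation=cv2.INTER_CUBIC)]))
vs=np.arange(-35,45,1.5)
for u in (-30,0,30):
    q=np.array([proj("top",[*case_xy(u,v),63]) for v in vs],np.float32)
    print(u,cv2.remap(g,q[None,:,0],q[None,:,1],cv2.INTER_LINEAR)[0].astype(int).tolist())
print(manip.get_obs()['clock'])
```

```text
grip 45.01073828796569 62.07406282424927 27.375
-30 [589, 478, 365, 298, 309, 398, 521, 664, 671, 535, 396, 283, 273, 269, 269, 269, 270, 269, 270, 271, 268, 267, 268, 268, 268, 268, 267, 266, 266, 261, 242, 211, 178, 165, 159, 164, 194, 229, 247, 259, 264, 273, 297, 377, 495, 630, 661, 677, 677, 665, 652, 684, 704, 709]
0 [580, 472, 361, 293, 300, 390, 506, 662, 676, 536, 390, 278, 266, 262, 263, 263, 263, 263, 263, 264, 264, 263, 262, 262, 263, 261, 260, 260, 256, 244, 201, 174, 157, 156, 157, 163, 189, 227, 245, 258, 263, 273, 297, 381, 493, 625, 657, 673, 673, 660, 638, 635, 637, 645]
30 [573, 475, 359, 291, 296, 381, 506, 654, 676, 536, 394, 271, 261, 256, 258, 257, 256, 256, 254, 251, 253, 254, 254, 254, 255, 254, 255, 255, 251, 240, 198, 172, 159, 157, 158, 164, 189, 225, 245, 259, 265, 275, 292, 390, 492, 612, 651, 667, 663, 626, 559, 430, 305, 244]
28.3667
```

View pics/mid.png

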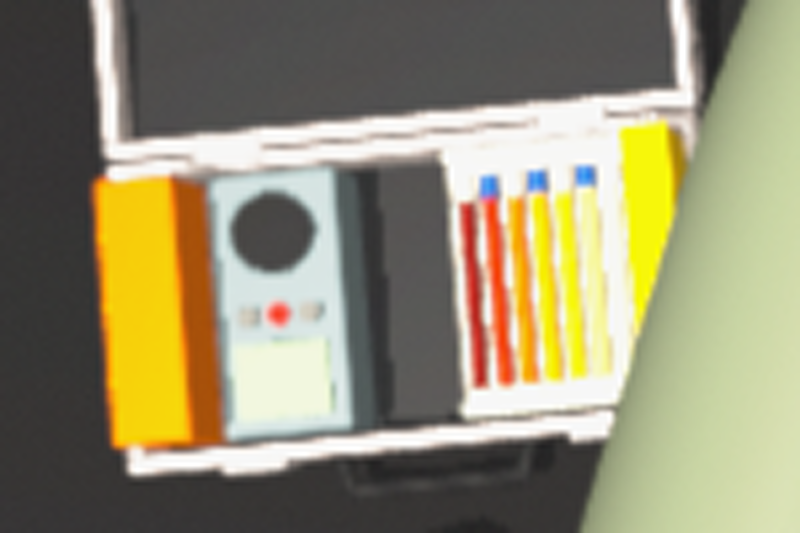

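The middle gap runs from v≈−20.9 to +31.0, so its centre is at +5. The medium and narrow blocks stand square, and cassette and photometer lie flat.

Run:
```python
from h import *
hover(5)
t=imaging.get_image("top"); h=cv2.cvtColor(t,cv2.COLOR_RGB2HSV)[195:290,150:230]
m=cv2.inRange(h,(104,140,60),(125,255,255)); print([r for r in cv2.connectedComponentsWithStats(m)[2][1:].tolist() if r[4]>15])
z=np.array([proj("top",[*case_xy(u,v),172]) for u in(-60,60) for v in (-18,28)]).round(1); print(z.tolist())
snap("hov3",box=(370,130,165,150))
```

```text
hover 44.82179982301285 [ 0.6 -0.1 -0.7] 30.35
[[13, 21, 27, 18, 264], [16, 50, 27, 24, 229]]
[[186.2, 266.9], [165.9, 268.9], [182.1, 214.3], [161.8, 216.2]]
```

View pics/hov3.png

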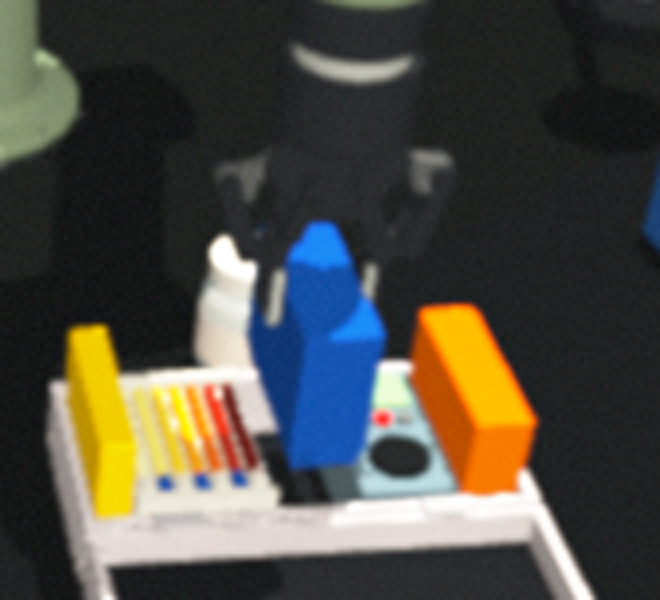

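The wide block hangs upright over the middle gap, and its ends match the expected rows. Inserting.

Run:
```python
from h import *
descend(5)
z=manip.get_obs()['eef_pos'][2]
if z<86:
    release(60); p=case_xy(0,5)
    manip.goto_joints([-1.323,0.326,-0.193,1.052,0,1.437])
a=imaging.get_image("scene")[:,:,::-1]; b=imaging.get_image("top")[:,:,::-1]
cv2.imwrite("pics/fin.png",np.hstack([cv2.resize(a[170:330,370:530],(400,400)),cv2.resize(b[180:310,115:245],(400,400))]))
print(manip.get_obs()['clock'])
```

```text
80.0 [-3.  -0.3 12.4]
end [528.5 194.9  81.8] 33.7667
37.9417
```

View pics/fin.png

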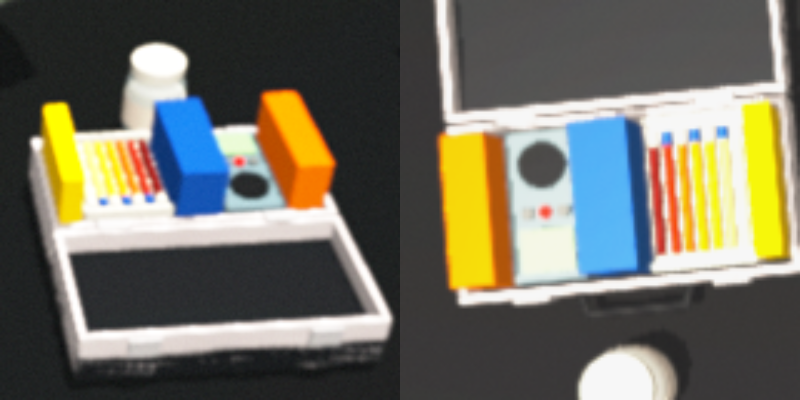

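All three blocks stand square and seated in their gaps, the jar is untouched, and the arm is clear. Handing in.

```bash
python3 -c "
from workcell import manip
print(manip.close_job())"
```

```text
the job is handed in; nothing more can be done
None
```

All three foam blocks are upright and on the case floor in their gaps, the arm has let go and is clear, and I handed the job in at about 38 s; the hand-in call returned no verdict.

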